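# Load a pin plate into a spring-stop test nest

### The job

Load the yellow pin plate into the aluminium test nest: lay it flat, right way up, on the nest's open landing and let go, then push it from behind over the raised blue lip and under the strap until it drops flat into the pocket. Keep pushing gently, by feel, until the sprung red pad at the pocket's far end gives by about 2 mm (about 8 N, never more than 4 mm), hold it there a moment, then let go and leave the plate flat in the pocket. Do not press the plate hard against the nest (20 N at most), and leave the other things on the bench where they are.

Things in the scene. Friction and masses are not known exactly. Their poses are not given: they have to be found in the camera images.
- plate: Yellow flat pin plate with two light bars and two round pins on its upper face; 50 mm along its x, 62 mm along its y, body 9 mm thick (10 with the bars), 40 g. Origin: centre of its underside; z up when right way up. It starts lying on the bench. It fits the pocket with its 62 mm length along the nest's x, either end first. Grip it across the 50 mm width.
- nest: Aluminium test nest fixed to the bench, 200 mm along x, 94 mm along y. Origin: centre of its underside, at bench level, directly under the lip's inner face; z up, +x is the push direction: landing, then lip, then pocket. Landing (x = -100 to -15 mm) and pocket floor (x > 0) are both 14 mm above the bench.
- nest_landing (a point): Point on the open landing, 14 mm above the bench, 52 mm before the lip's inner face; axes as the nest's. With its centre here the plate lies flat, clear of the lip. The landing has no walls.
- nest_lip (a point): Middle of the lip's top, at its inner edge; axes as the nest's. Along x: a ramp from 15 to 3 mm before this point, a flat top 4 mm above the floors (18 above the bench), an upright inner face. Grippy fingertips pushing level can hold the plate's rear edge down and jam it on the ramp: start about 4 mm above the landing, rise about 4 mm as the rear edge climbs, then press home 2 to 3 mm above the lip top.
- nest_pocket (a point): Point on the pocket floor 34 mm past the lip's inner face. Pocket walls are 54 mm apart and 28 mm tall above the bench, with short guides flaring to about 61 mm apart at 16 mm before the lip's inner face. A steel strap crosses over the pocket 38 to 54 mm past that face, underside 44 mm, screw tops 53 mm above the bench: the plate can only come in from the landing.
- stop_pad (a joint): How far the sprung red pad of the end stop is pressed in (along nest +x), in m: 0 at rest, 0.005 bottomed; 4 N per mm, no preload, springs back. The stop closes the pocket's far end and is set by hand: the pad's resting face lies anywhere from 67 to 77 mm past the lip's inner face (5 to 15 mm more than the plate's length), differently each time; find it by feel.
- tape_roll: Roll of blue marking tape, 89 mm across, 25 mm high, loose bystander; origin centre of its underside.
- glue_bottle: Red glue bottle with white nozzle, 35 mm across, 100 mm tall, loose bystander; origin centre of its underside.
- ring_gauge: Steel ring gauge, 50 mm across, 14 mm high, loose bystander; origin centre of its underside.
Not all that is in view belongs to the job. What is meant by the plate is not orange, and is the smaller of those in its own colour.

How it is judged:
On the way, in this order (a step that is already met when the one before it is completed fails the run):
1. the plate lies flat on the landing in front of the lip, released (x of plate in the frame of nest between -0.085 and -0.036 m and y of plate in the frame of nest between -0.02 and 0.02 m and z of plate in the frame of nest below 0.0155 m and angle between plate's own z axis and vertical below 0.035 rad and contact force between the fingers and plate below 0.5 N), for 0.2 s.
2. the plate lies flat in the pocket behind the lip and is pressed against the end stop so that its pad gives by 1 to 4 mm (x of plate in the frame of nest between 0.0305 and 0.052 m and y of plate in the frame of nest between -0.006 and 0.006 m and z of plate in the frame of nest below 0.0155 m and angle between plate's own z axis and vertical below 0.035 rad and value of joint stop_pad between 0.001 and 0.004 m), for 0.3 s.
At the end, for the whole second after the job is handed in: The plate lies flat (within 2 degrees, right way up, on the pocket floor within 1.5 mm) in the pocket, its rear edge behind the lip, at rest and released, and the stop's pad has sprung back (under 0.8 mm) (x of plate in the frame of nest between 0.0305 and 0.052 m and y of plate in the frame of nest between -0.006 and 0.006 m and z of plate in the frame of nest below 0.0155 m and angle between plate's own z axis and vertical below 0.035 rad and linear speed of plate below 0.02 m/s and value of joint stop_pad below 0.0008 m); the robot touches nothing.
It fails at once if the end stop's pad is pushed in more than 4 mm (value of joint stop_pad above 0.004 m).
It fails at once if the plate is pressed against the nest with more than 20 N (contact force between plate and nest above 20 N).
It fails at once if a bystander is moved more than 20 mm (distance of any of tape_roll, glue_bottle, ring_gauge from where it was at the start of the episode above 0.02 m).
It also fails if it takes over 67 s, if anything falls off the work surface, if the arm or the gripper's body presses on something with over 40 N, if the wrist force passes 120 N, or if a joint passes its speed limit or range.

### The arm

A 7-joint arm with a two-finger parallel gripper is mounted at the origin on a cart in front of the work surface, level with it; the furniture and walls round the work are solid. World frame = base frame: x ahead of the robot, y to its left, z up, the work surface at z = 0. Lengths are in m, angles in rad, forces in N, time in s.
With the tool pointing down it reaches from about 0.425 to 1.025 m from the base axis. Payload 3.6 kg.
Tool frame: the origin (TCP) lies midway between the tips of the shut fingers; the grasp point (between the pads) lies 19 mm behind it (ctrl.tcp_to_grasp is the distance from the TCP to the grasp point, in m); z points along the fingers, y is the line along which they close (so a half turn about z gives the same grasp; the last joint's range is limited). The gripper opens to 85 mm and grips with 20 to 120 N. Pads are 22 mm wide; open, the fingers measure 114 mm over their backs; the gripper's body (76 mm by 85 mm) begins 54 mm behind the grasp point. The pads swing forward as they close: fully open they stand 13 mm farther back than shut.
Start: joints at [-1.2, 0.591, 0.048, 1.609, -0.033, 0.943, -0.034], TCP at [0.325, 0.648, 0.231] pointing down, gripper open.
Joint ranges: [-2.69, 2.69], [-0.47, 2.24], [-1.27, 1.36], [0.19, 2.51], [-1.53, 4.68], [0.08, 2.07], [-3.09, 3.09]. Speed limits (rad/s): [2.57, 2.57, 3.14, 3.14, 3.14, 3.14, 3.14].

### API

Orientations are given as a unit quaternion [w, x, y, z].
In Python, from station import telemetry, viewer, order, ctrl gives the robot as it stands.
- The arm moves only by the shell command python3 -m jog 'ROWS' [OPENING] [FORCE]. ROWS is JSON, a list of rows, each an object of numbers: "dx", "dy", "dz": the shift along the tool's x, y, z in cm; "spin": the turn about the tool's z in degrees. A call has 1 to 5 rows; each row shifts and turns the commanded pose from where the row before left it, along the tool's axes as they then stand; what a row does not reach is not made up. A row lasts 1/12 s, in which the tool goes at most 41.7 mm and 7.16 degrees, less where a joint would pass 70% of its speed; a pose out of reach is approached as far as the arm can. A call with a gripper value outside its range is refused whole. OPENING is the finger opening in cm, from 0 to 8.54, set as the call begins (- or left out, the last holds). The fingers move at their own pace and stop on an object; FORCE is the grip in N (left out, the last holds). Time passes only in rows, so rows that do not move let the fingers close. It gives the time, the measured TCP pose, the force, the opening and the grip force at its end, in the units of the state.
- telemetry.observe(): the state, without advancing time (a new reading comes with each control period).
- viewer.camera(name): name is "scene" or "top"; returns the picture (400x640x3 uint8, blue, green, red); there is no depth.
- viewer.calibration(name): a dict with "fx", "fy", "cx", "cy" (pixels), "distortion" ([k1, k2, p1, p2, k3] as OpenCV has them; the pictures are not rectified), "cam_to_world" (4x4, takes a point from camera to world coordinates). Camera axes: x right, y down, z forward; pixel columns grow to the right and rows downward; lengths in m; the calibration is good to about 2 mm. A picture is of the moment at which its call begins. calibration takes no time and is no camera call.
- order.sign_off(): hands the job in; it is judged then, once.
The state is a dict: "time_s": time; "joints": joint angles; "dq": joint speeds; "joint_torque": joint torques, N m; "tcp_pos": TCP position; "tool_rot": TCP orientation; "contact_force": force on the tool from outside, world axes, zero at the start; "wrist_torque": the same for the moment, N m; "opening": finger opening in m; "grip_force": force on a finger pad.
Only numpy, scipy, OpenCV 4.12 (cv2) and the standard library are available. Lean on these libraries where they do the work, as an engineer would, in place of code of your own. Each camera call takes 0.05 s, during which the arm holds its last target. There are 200 camera calls.

## Working session

There is one attempt and no reset: what is moved stays moved. The work goes in short steps, Python scripts to look and compute and a shell command to move; the robot and the scene stay as the last step left them, time stands still between calls to the robot, and variables do not carry over. Pictures are saved under pics/ and viewed, at most 10 in all, crops included, and the job is handed in when it is done.

```bash
mkdir -p pics
python3 - <<'E'
from station import telemetry, viewer, ctrl
import cv2
for n in("scene","top"):
    cv2.imwrite(f"pics/{n}0.png",viewer.camera(n)); c=viewer.calibration(n); print(c)
s=telemetry.observe(); print({k:s[k] for k in("time_s","tcp_pos","tool_rot","contact_force","opening")},ctrl.tcp_to_grasp)
E
```

```text
{'fx': 363.3978099806164, 'fy': 363.3978099806164, 'cx': 321.75235947261416, 'cy': 209.7840630208646, 'distortion': array([-0.0213622,  0.       ,  0.       ,  0.       ,  0.       ]), 'cam_to_world': array([[ 0.87304057, -0.39061361,  0.29192667,  0.29095741],
       [-0.48751844, -0.68535749,  0.54093519, -0.3359877 ],
       [-0.01122251, -0.614578  , -0.78877623,  0.70619768],
       [ 0.        ,  0.        ,  0.        ,  1.        ]])}
{'fx': 488.8312133964686, 'fy': 488.8312133964686, 'cx': 318.0687911387525, 'cy': 198.33507753405954, 'distortion': array([-0.05917373,  0.        ,  0.        ,  0.        ,  0.        ]), 'cam_to_world': array([[ 0.02315983, -0.98303788,  0.18193446,  0.38272169],
       [-0.99969149, -0.02440579, -0.00461224,  0.14616126],
       [ 0.00897426, -0.18177151, -0.98329984,  0.95329238],
       [ 0.        ,  0.        ,  0.        ,  1.        ]])}
{'time_s': 0.1, 'tcp_pos': array([0.32462066, 0.64740741, 0.23021706]), 'tool_rot': array([-1.92327596e-04,  2.30288160e-01,  9.73121914e-01, -1.03268989e-03]), 'contact_force': array([-0.32487107,  0.0270703 , -0.13115478]), 'opening': 0.08533079708227063} 0.0187
```

View pics/top0.png

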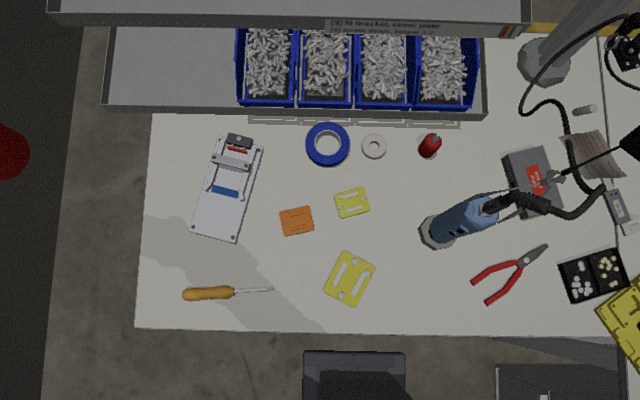

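View pics/scene0.png

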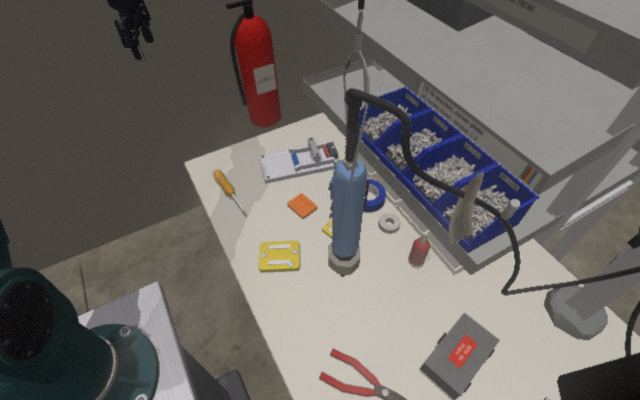

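Candidates: small yellow plate, top (351,202). Large yellow plate (349,279). Orange plate (297,220). Yellow-green board (625,330). By the description I take the small yellow one at (351,202). The nest is at (227,188), with the landing toward the robot (bottom) and the red pad at (238,150). A blue hanging tool is at (460,215).

```bash
cat > h.py <<'E'
import numpy as np, cv2
from station import viewer, telemetry
def ray(n,px):
    c=viewer.calibration(n);K=np.array([[c["fx"],0,c["cx"]],[0,c["fy"],c["cy"]],[0,0,1]])
    u=cv2.undistortPoints(np.array([[px]],float),K,c["distortion"])[0,0];T=c["cam_to_world"]
    return T[:3,3],T[:3,:3]@np.array([u[0],u[1],1])
def at(n,px,z):
    o,d=ray(n,px);return (o+d*(z-o[2])/d[2])
def proj(n,P):
    c=viewer.calibration(n);K=np.array([[c["fx"],0,c["cx"]],[0,c["fy"],c["cy"]],[0,0,1]])
    T=np.linalg.inv(c["cam_to_world"]);r,_=cv2.Rodrigues(T[:3,:3])
    return cv2.projectPoints(np.array(P,float).reshape(-1,1,3),r,T[:3,3],K,c["distortion"])[0][:,0]
def tri(a,b):
    o1,d1=ray("top",a);o2,d2=ray("scene",b)
    t=np.linalg.lstsq(np.c_[d1,-d2],o2-o1,rcond=None)[0];return (o1+d1*t[0]),(o2+d2*t[1])
E
python3 - <<'E'
from h import *
im=cv2.imread("pics/top0.png")
a=cv2.resize(im[130:245,185:267],None,fx=5,fy=5,interpolation=cv2.INTER_CUBIC)
b=cv2.resize(im[180:225,325:380],None,fx=7,fy=7,interpolation=cv2.INTER_CUBIC)
o=np.zeros((575,800,3),np.uint8);o[:575,:410]=a;o[:315,412:412+385]=b
cv2.imwrite("pics/crop.png",o)
hsv=cv2.cvtColor(im[180:225,325:380],cv2.COLOR_BGR2HSV)
m=cv2.inRange(hsv,(20,90,90),(35,255,255));m=cv2.morphologyEx(m,cv2.MORPH_CLOSE,np.ones((5,5)))
r=cv2.minAreaRect(np.argwhere(m)[:,::-1].astype(np.float32)+[325,180]) if 0 else cv2.minAreaRect((np.argwhere(m)[:,::-1]+[325,180]).astype(np.float32))
bx=cv2.boxPoints(r);w=np.array([at("top",p,.009) for p in bx]);print(r);print(w.round(4),w.mean(0))
print([np.linalg.norm(w[i]-w[i-1]).round(4) for i in range(4)])
print("blue tool",tri((428,240),(344,268)))
print("cord top",tri((490,205),(350,160)))
E
```

```text
((351.3018493652344, 202.05657958984375), (25.274341583251953, 31.043481826782227), 74.05460357666016)
[[0.5665 0.1127 0.009 ]
 [0.5851 0.054  0.009 ]
 [0.5368 0.0401 0.009 ]
 [0.5186 0.0983 0.009 ]] [0.55175544 0.07628552 0.009     ]
[np.float64(0.0501), np.float64(0.0616), np.float64(0.0503), np.float64(0.0611)]
blue tool (array([ 0.47188204, -0.05475807,  0.09110445]), array([ 0.48604841, -0.05920657,  0.09360607]))
cord top (array([ 0.48531138, -0.06245569,  0.38259675]), array([ 0.48129719, -0.06111002,  0.38138324]))
```

View pics/crop.png

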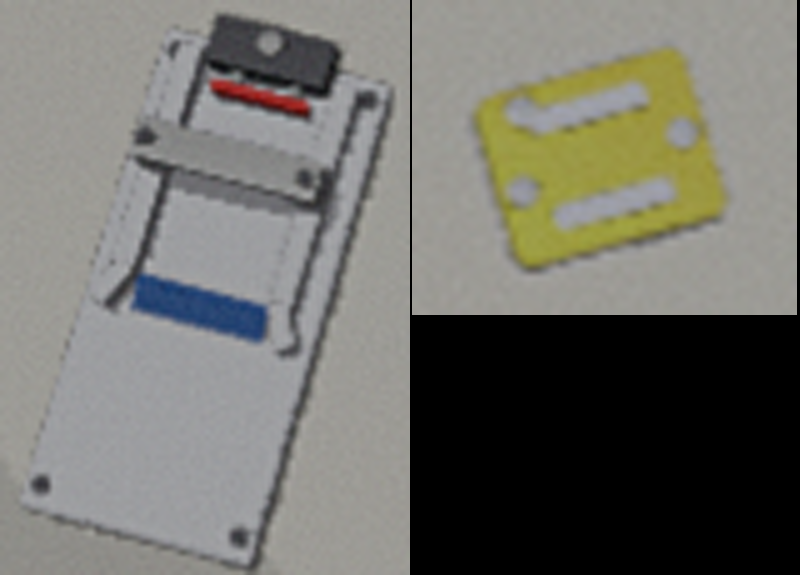

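The right crop shows a small plate, yellow, 50×61 mm, bars and pins up: it is the plate. The left crop shows the nest, with the landing at the bottom (corners about (22,498) and (253,562)), the blue lip (inner edge (137,275) to (268,308)), the strap and the red pad at (260,97). Next I fit the nest pose.

```bash
cat > fit.py <<'E'
from h import *
from scipy.optimize import least_squares
P=np.array([[-.1,.047,.014],[-.1,-.047,.014],[0,.027,.018],[0,-.027,.018],[-.015,.027,.014],[-.015,-.027,.014]])
C=np.array([[22,495],[253,562],[137,275],[268,308],[131,304],[262,341]])
px=[185,130]+(C+.5)/5-.5
def W(p,Q):
    c,s=np.cos(p[2]),np.sin(p[2]);Q=np.array(Q,float)
    return np.c_[p[0]+c*Q[:,0]-s*Q[:,1],p[1]+s*Q[:,0]+c*Q[:,1],Q[:,2]]
r=least_squares(lambda p:(proj("top",W(p,P))-px).ravel(),[.6,.35,0]);p=r.x
print(p,np.rad2deg(p[2]));print(r.fun.reshape(-1,2).round(2))
im=cv2.imread("pics/top0.png");a=cv2.resize(im[130:245,185:267],None,fx=5,fy=5,interpolation=cv2.INTER_CUBIC)
def poly(Q,col):
    q=((proj("top",W(p,Q))-[185,130]+.5)*5-.5).round().astype(np.int32);cv2.polylines(a,[q],True,col,1)
poly([[-.1,.047,.014],[.1,.047,.014],[.1,-.047,.014],[-.1,-.047,.014]],(0,0,255))
poly([[-.015,.027,.014],[0,.027,.018],[0,-.027,.018],[-.015,-.027,.014]],(0,255,255))
poly([[.038,.04,.046],[.054,.04,.046],[.054,-.04,.046],[.038,-.04,.046]],(0,255,0))
poly([[0,.027,.028],[.067,.027,.028],[.067,-.027,.028],[0,-.027,.028]],(255,0,255))
sc=cv2.imread("pics/scene0.png")
def poly2(Q,col):
    cv2.polylines(b,[((proj("scene",W(p,Q))-[250,125]+.5)*4-.5).round().astype(np.int32)],True,col,1)
b=cv2.resize(sc[125:195,250:345],None,fx=4,fy=4,interpolation=cv2.INTER_CUBIC)
poly2([[-.1,.047,.014],[.1,.047,.014],[.1,-.047,.014],[-.1,-.047,.014]],(0,0,255))
poly2([[-.015,.027,.014],[0,.027,.018],[0,-.027,.018],[-.015,-.027,.014]],(0,255,255))
o=np.zeros((575,795,3),np.uint8);o[:,:410]=a;o[:280,412:412+380]=b
cv2.imwrite("pics/fit.png",o)
for n,Q in dict(landing=[-.052,0,.014],pocket=[.034,0,.014],lip=[0,0,.018]).items():print(n,W(p,[Q]))
E
python3 fit.py
```

```text
[ 0.57447543  0.3229027  -0.23006081] -13.181513511068651
[[-0.77  1.48]
 [-0.44  0.39]
 [ 0.5  -1.33]
 [ 0.72 -1.12]
 [-0.09  0.54]
 [ 0.09 -0.03]]
landing [[0.5238455  0.33476061 0.014     ]]
pocket [[0.60757962 0.31514945 0.014     ]]
lip [[0.57447543 0.3229027  0.018     ]]
```

View pics/fit.png

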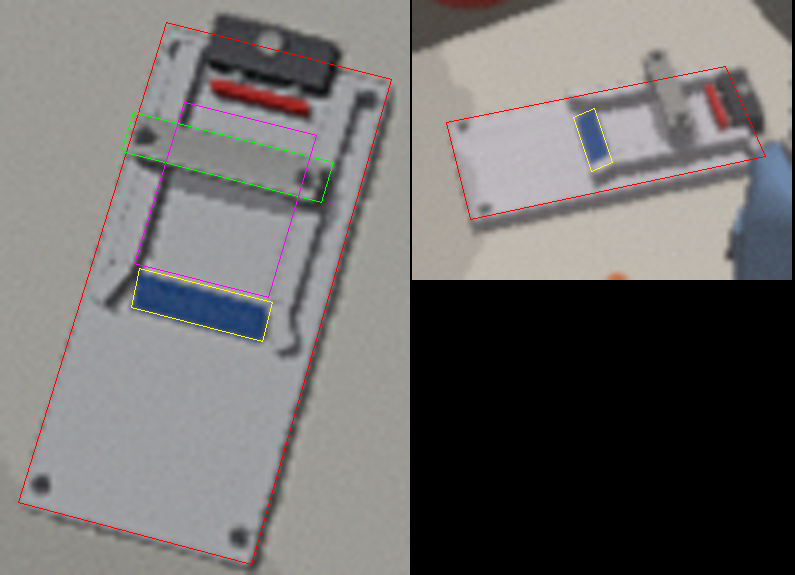

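The overlay agrees to about 2 mm, which is enough for a start. Now move over the plate.

```bash
cat > go.py <<'E'
# usage: go.py x y z closing_angle_deg -> tool-frame shift (cm) and spin needed ; "n" first: nest coords
import sys
from h import *
from scipy.spatial.transform import Rotation as R
N=np.array([0.5745,0.3229,np.deg2rad(-13.3)])
def nest(P):
    c,s=np.cos(N[2]),np.sin(N[2]);d=np.array(P[:2])-N[:2];return np.r_[c*d[0]+s*d[1],-s*d[0]+c*d[1],P[2]]
s=telemetry.observe();q=s["tool_rot"];M=R.from_quat([*q[1:],q[0]]).as_matrix();t=s["tcp_pos"]
a=sys.argv[1:]
if a:
    if a[0]=="n":
        x,y,z=map(float,a[1:4]);c,n=np.cos(N[2]),np.sin(N[2])
        T=np.array([N[0]+c*x-n*y,N[1]+n*x+c*y,z]);g=90+np.rad2deg(N[2])
    else: T=np.array(a[:3],float);g=float(a[3])
    print("delta tool cm",(M.T@(T-t)*100).round(2),"spin",round((np.rad2deg(np.arctan2(M[1,1],M[0,1]))-g+90)%180-90,2))
print("t",round(s["time_s"],2),"tcp",t.round(4),"nest",(nest(t)*1000).round(1),"F",np.round(s["contact_force"],1),"op",round(s["opening"],4),"grip",round(s["grip_force"],1),"tilt",M[:,2].round(3),"q7",round(s["joints"][6],2))
E
R='{"dx":-3.06,"dy":-2.72}'
python3 -m jog '[{"dx":-3.06,"dy":-2.72},{"dx":-3.06,"dy":-2.72},{"dx":-3.06,"dy":-2.72},{"dx":-3.06,"dy":-2.72},{"dx":-3.06,"dy":-2.72}]' 6.4
python3 -m jog '[{"dx":-3.06,"dy":-2.72},{"dx":-3.06,"dy":-2.72},{"dx":-3.06,"dy":-2.72},{"dx":-3.06,"dy":-2.72},{"dx":-3.06,"dy":-2.72}]'
python3 go.py .552 .0763 .06 16.3
```

```text
delta tool cm [-45.92 -40.83  17.11] spin 47.07
t 0.1 tcp [0.3246 0.6474 0.2302] nest [-317.8  258.3  230.2] F [-0.3  0.  -0.1] op 0.0853 grip 0.0 tilt [-0.001 -0.002 -1.   ] q7 -0.03$[0]: bad value
$[0]: bad value
```

```bash
python3 -m jog '[{"dx":-3.0,"dy":-2.7,"dz":0,"spin":0}]' 6.4 40; python3 -m jog --help | head -20
```

```text
time_s: 0.18
tcp_pos: [0.3328, 0.6187, 0.2305]
tool_rot: [-0.003, 0.225, 0.974, 0.003]
contact_force: [-1.0, 1.6, 0.2]
opening: 0.0754
grip_force: 0.0invalid input: not JSON, or not a number
```

```bash
python3 -m jog '[{"dx":-3,"dy":-2.7,"dz":0,"spin":0},{"dx":-3,"dy":-2.7,"dz":0,"spin":0},{"dx":-3,"dy":-2.7,"dz":0,"spin":0},{"dx":-3,"dy":-2.7,"dz":0,"spin":0},{"dx":-3,"dy":-2.7,"dz":0,"spin":0}]' >/dev/null
python3 -m jog '[{"dx":-3,"dy":-2.7,"dz":0,"spin":0},{"dx":-3,"dy":-2.7,"dz":0,"spin":0},{"dx":-3,"dy":-2.7,"dz":0,"spin":0},{"dx":-3,"dy":-2.7,"dz":0,"spin":0},{"dx":-3,"dy":-2.7,"dz":0,"spin":0}]'
python3 go.py .552 .0763 .06 16.3
```

```text
time_s: 1.02
tcp_pos: [0.4869, 0.2326, 0.2311]
tool_rot: [-0.0, 0.23, 0.973, -0.0]
contact_force: [0.6, -0.0, -0.6]
opening: 0.064
grip_force: 0.0
delta tool cm [-12.83 -11.05  17.11] spin 47.08
t 1.02 tcp [0.4869 0.2326 0.2311] nest [ -64.5 -108.   231.1] F [ 0.6 -0.  -0.6] op 0.064 grip 0.0 tilt [-0.001 -0.    -1.   ] q7 0.62
```

```bash
python3 -m jog '[{"dx":-2.6,"dy":-2.2,"dz":0,"spin":0},{"dx":-2.6,"dy":-2.2,"dz":0,"spin":0},{"dx":-2.6,"dy":-2.2,"dz":0,"spin":0},{"dx":-2.5,"dy":-2.2,"dz":0,"spin":0},{"dx":-2.5,"dy":-2.2,"dz":0,"spin":0}]' >/dev/null
python3 -m jog '[{"dx":0,"dy":0,"dz":2.4,"spin":6.7},{"dx":0,"dy":0,"dz":2.4,"spin":6.7},{"dx":0,"dy":0,"dz":2.4,"spin":6.7},{"dx":0,"dy":0,"dz":2.4,"spin":6.7},{"dx":0,"dy":0,"dz":2.4,"spin":6.7}]' >/dev/null
python3 -m jog '[{"dx":0,"dy":0,"dz":2.4,"spin":6.7},{"dx":0,"dy":0,"dz":2.4,"spin":6.7},{"dx":0,"dy":0,"dz":0,"spin":0}]' 
python3 go.py .552 .0763 .06 16.3
```

```text
time_s: 2.1
tcp_pos: [0.5486, 0.0789, 0.0593]
tool_rot: [-0.003, 0.599, 0.801, -0.003]
contact_force: [-0.6, 0.4, 0.5]
opening: 0.0642
grip_force: 0.0
delta tool cm [-0.34  0.25 -0.08] spin 0.09
t 2.1 tcp [0.5486 0.0789 0.0593] nest [  31.  -243.4   59.3] F [-0.6  0.4  0.5] op 0.0642 grip 0.0 tilt [-0.008 -0.002 -1.   ] q7 0.4
```

```bash
python3 -m jog '[{"dx":-0.3,"dy":0.2,"dz":1,"spin":0},{"dx":0,"dy":0,"dz":1,"spin":0},{"dx":0,"dy":0,"dz":1,"spin":0},{"dx":0,"dy":0,"dz":0,"spin":0}]' 
python3 go.py .552 .0763 0 16.3
python3 - <<'E'
from h import *
t=viewer.camera("top");s=viewer.camera("scene");cv2.imwrite("pics/t1.png",t);cv2.imwrite("pics/s1.png",s)
o=np.hstack([cv2.resize(t[150:250,300:400],(400,400),interpolation=2),cv2.resize(s[180:280,270:370],(400,400),interpolation=2)])
cv2.imwrite("pics/v1.png",o)
E
```

```text
time_s: 2.43
tcp_pos: [0.5543, 0.0765, 0.0323]
tool_rot: [-0.001, 0.598, 0.801, -0.0]
contact_force: [-0.3, 0.8, 0.5]
opening: 0.064
grip_force: 0.0
delta tool cm [ 0.04 -0.22  3.24] spin 0.21
t 2.43 tcp [0.5543 0.0765 0.0323] nest [  37.  -244.4   32.3] F [-0.3  0.8  0.5] op 0.064 grip 0.0 tilt [-0.001  0.    -1.   ] q7 0.43
```

View pics/v1.png

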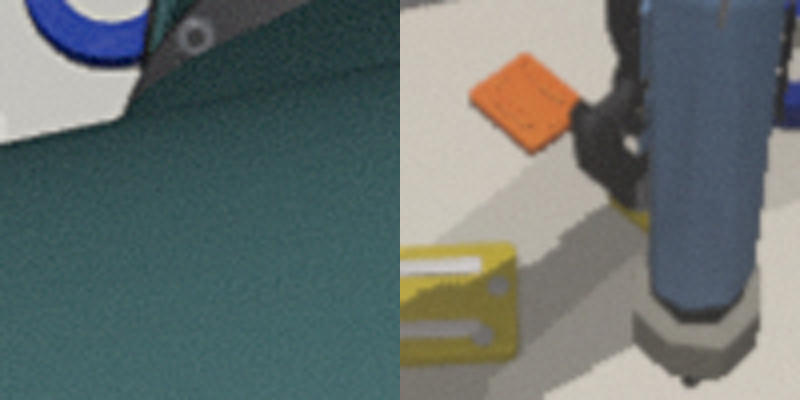

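The arm hides the plate from the top view. In the scene view one finger stands just beyond the near yellow edge at (625,205), clear of the orange plate. I'll descend, watching force.

```bash
python3 -m jog '[{"dx":0,"dy":-0.2,"dz":1,"spin":0},{"dx":0,"dy":0,"dz":1,"spin":0},{"dx":0,"dy":0,"dz":0.7,"spin":0},{"dx":0,"dy":0,"dz":0.3,"spin":0},{"dx":0,"dy":0,"dz":0,"spin":0}]' 
python3 -m jog '[{"dx":0,"dy":0,"dz":0.2,"spin":0},{"dx":0,"dy":0,"dz":0.1,"spin":0},{"dx":0,"dy":0,"dz":0,"spin":0}]'
python3 go.py .552 .0763 0 16.3
```

```text
time_s: 2.95
tcp_pos: [0.5521, 0.076, 0.0022]
tool_rot: [-0.001, 0.599, 0.801, -0.001]
contact_force: [0.1, -0.4, -0.5]
opening: 0.0642
grip_force: 0.0
time_s: 3.2
tcp_pos: [0.5529, 0.0761, 0.0003]
tool_rot: [0.0, 0.598, 0.801, 0.0]
contact_force: [0.1, -1.0, -0.1]
opening: 0.0641
grip_force: 0.0
delta tool cm [ 0.04 -0.09  0.03] spin 0.18
t 3.2 tcp [5.529e-01 7.610e-02 3.000e-04] nest [  35.8 -245.1    0.3] F [ 0.1 -1.  -0.1] op 0.0641 grip 0.0 tilt [ 0. -0. -1.] q7 0.44
```

```bash
python3 -m jog '[{"dx":0,"dy":0,"dz":0.15,"spin":0},{"dx":0,"dy":0,"dz":0,"spin":0},{"dx":0,"dy":0,"dz":0,"spin":0},{"dx":0,"dy":0,"dz":0,"spin":0},{"dx":0,"dy":0,"dz":0,"spin":0}]' 4.4 30
python3 -m jog '[{"dx":0,"dy":0,"dz":0,"spin":0},{"dx":0,"dy":0,"dz":0,"spin":0},{"dx":0,"dy":0,"dz":0,"spin":0}]'
python3 go.py .552 .0763 0 16.3
```

```text
time_s: 3.62
tcp_pos: [0.5531, 0.0761, -0.001]
tool_rot: [0.0, 0.599, 0.801, 0.0]
contact_force: [-0.1, -0.0, 2.4]
opening: 0.0489
grip_force: 31.3
time_s: 3.87
tcp_pos: [0.5531, 0.0761, -0.001]
tool_rot: [0.0, 0.599, 0.801, 0.0]
contact_force: [-0.2, 0.2, 3.5]
opening: 0.0492
grip_force: 31.4
delta tool cm [ 0.05 -0.11 -0.1 ] spin 0.17
t 3.87 tcp [ 0.5531  0.0761 -0.001 ] nest [  36.  -245.1   -1. ] F [-0.2  0.2  3.5] op 0.0492 grip 31.4 tilt [ 0.001  0.    -1.   ] q7 0.44
```

```bash
python3 -m jog '[{"dx":0,"dy":0,"dz":-1,"spin":0},{"dx":0,"dy":0,"dz":-2,"spin":0},{"dx":0,"dy":0,"dz":-2.5,"spin":0},{"dx":0,"dy":0,"dz":-2.5,"spin":0},{"dx":0,"dy":0,"dz":0,"spin":0}]' 
python3 go.py n -.055 0 .08
```

```text
time_s: 4.28
tcp_pos: [0.5552, 0.0762, 0.0829]
tool_rot: [0.002, 0.599, 0.801, 0.002]
contact_force: [0.8, -0.9, -0.3]
opening: 0.0492
grip_force: 31.3
delta tool cm [25.84  4.06  0.3 ] spin -60.25
t 4.28 tcp [0.5552 0.0762 0.0829] nest [  38.  -244.5   82.9] F [ 0.8 -0.9 -0.3] op 0.0492 grip 31.3 tilt [ 0.007  0.001 -1.   ] q7 0.4
```

```bash
python3 -m jog '[{"dx":2.6,"dy":0.4,"dz":0,"spin":0},{"dx":2.6,"dy":0.4,"dz":0,"spin":0},{"dx":2.6,"dy":0.4,"dz":0,"spin":0},{"dx":2.6,"dy":0.4,"dz":0,"spin":0},{"dx":2.6,"dy":0.4,"dz":0,"spin":0}]' >/dev/null
python3 -m jog '[{"dx":2.6,"dy":0.4,"dz":0,"spin":0},{"dx":2.6,"dy":0.4,"dz":0,"spin":0},{"dx":2.6,"dy":0.4,"dz":0,"spin":0},{"dx":2.6,"dy":0.4,"dz":0,"spin":0},{"dx":2.6,"dy":0.4,"dz":0,"spin":0}]' >/dev/null
python3 -m jog '[{"dx":0,"dy":0,"dz":0,"spin":-6},{"dx":0,"dy":0,"dz":0,"spin":-6},{"dx":0,"dy":0,"dz":0,"spin":-6},{"dx":0,"dy":0,"dz":0,"spin":-6},{"dx":0,"dy":0,"dz":0,"spin":-6}]' >/dev/null
python3 -m jog '[{"dx":0,"dy":0,"dz":0,"spin":-6},{"dx":0,"dy":0,"dz":0,"spin":-6},{"dx":0,"dy":0,"dz":0,"spin":-6},{"dx":0,"dy":0,"dz":0,"spin":-6},{"dx":0,"dy":0,"dz":0,"spin":-6}]' >/dev/null
python3 -m jog '[{"dx":0,"dy":0,"dz":0,"spin":0}]' >/dev/null
python3 go.py n -.055 0 .013
python3 - <<'E'
from h import *
t=viewer.camera("top");s=viewer.camera("scene")
o=np.hstack([cv2.resize(t[120:250,170:300],(400,400),interpolation=2),cv2.resize(s[115:215,240:340],(400,400),interpolation=2)])
cv2.imwrite("pics/v2.png",o)
E
```

```text
delta tool cm [-0.41  0.05  6.55] spin -0.15
t 6.03 tcp [0.5169 0.3361 0.0785] nest [-59.   -0.4  78.5] F [-0.2 -0.4 -0. ] op 0.0491 grip 31.2 tilt [-0.001 -0.001 -1.   ] q7 0.74
```

View pics/v2.png

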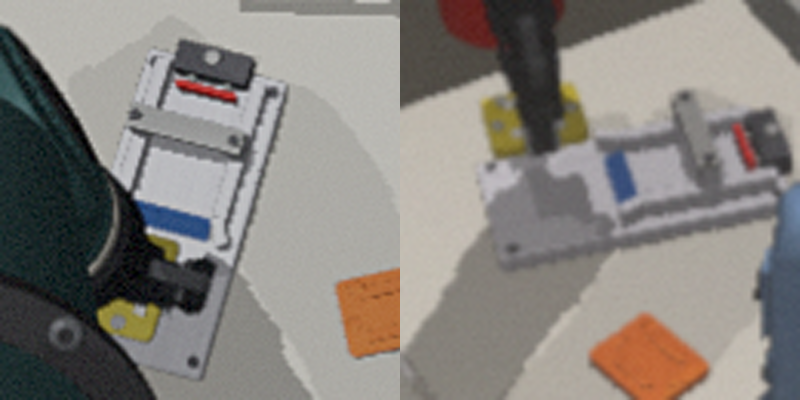

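The plate is held across its width, over the landing and aligned with the nest in both views. Now lower it.

```bash
python3 -m jog '[{"dx":-0.2,"dy":0.05,"dz":2,"spin":0},{"dx":0,"dy":0,"dz":2,"spin":0},{"dx":0,"dy":0,"dz":1.5,"spin":0},{"dx":0,"dy":0,"dz":0.5,"spin":0},{"dx":0,"dy":0,"dz":0,"spin":0}]' >/dev/null
python3 -m jog '[{"dx":0,"dy":0,"dz":0.2,"spin":0},{"dx":0,"dy":0,"dz":0,"spin":0}]'
python3 go.py n -.055 0 .013
```

```text
time_s: 6.72
tcp_pos: [0.52, 0.3372, 0.0174]
tool_rot: [0.0, 0.118, 0.993, 0.0]
contact_force: [0.2, -0.7, 0.2]
opening: 0.0488
grip_force: 31.3
delta tool cm [-0.13 -0.13  0.44] spin -0.26
t 6.72 tcp [0.52   0.3372 0.0174] nest [-56.3   1.3  17.4] F [ 0.2 -0.7  0.2] op 0.0488 grip 31.3 tilt [ 0.001  0.001 -1.   ] q7 0.74
```

```bash
python3 -m jog '[{"dx":0,"dy":-0.1,"dz":0.15,"spin":0},{"dx":0,"dy":0,"dz":0,"spin":0},{"dx":0,"dy":0,"dz":0.1,"spin":0},{"dx":0,"dy":0,"dz":0,"spin":0}]'|grep -E "pos|contact"
python3 -m jog '[{"dx":0,"dy":0,"dz":0.1,"spin":0},{"dx":0,"dy":0,"dz":0,"spin":0}]'|grep -E "pos|contact"
python3 -m jog '[{"dx":0,"dy":0,"dz":0.06,"spin":0},{"dx":0,"dy":0,"dz":0,"spin":0}]'|grep -E "pos|contact"
```

```text
tcp_pos: [0.5195, 0.3359, 0.0146]
contact_force: [-0.4, -0.2, 0.4]
tcp_pos: [0.5193, 0.3358, 0.0133]
contact_force: [0.4, 0.5, -0.2]
tcp_pos: [0.5193, 0.3358, 0.0131]
contact_force: [-1.2, -0.6, 3.2]
```

Touching with 3 N. Release, opening slightly.

```bash
python3 -m jog '[{"dx":0,"dy":0,"dz":0,"spin":0},{"dx":0,"dy":0,"dz":0,"spin":0},{"dx":0,"dy":0,"dz":0,"spin":0},{"dx":0,"dy":0,"dz":0,"spin":0},{"dx":0,"dy":0,"dz":0,"spin":0}]' 6.2
python3 -m jog '[{"dx":0,"dy":0,"dz":-1,"spin":0},{"dx":0,"dy":0,"dz":-2,"spin":0},{"dx":0,"dy":0,"dz":-2,"spin":0},{"dx":0,"dy":0,"dz":-1,"spin":0},{"dx":0,"dy":0,"dz":0,"spin":0}]' |grep -E "pos|contact"
python3 -m jog '[{"dx":3,"dy":0,"dz":0,"spin":0},{"dx":3,"dy":0,"dz":0,"spin":0},{"dx":0,"dy":0,"dz":0,"spin":0},{"dx":0,"dy":0,"dz":0,"spin":0}]' 0 30
python3 go.py n -.105 0 .018
python3 - <<'E'
from h import *
t=viewer.camera("top");s=viewer.camera("scene")
cv2.imwrite("pics/t3.png",t);cv2.imwrite("pics/s3.png",s)
o=np.hstack([cv2.resize(t[120:250,170:300],(400,400),interpolation=2),cv2.resize(s[115:215,240:340],(400,400),interpolation=2)])
cv2.imwrite("pics/v3.png",o)
E
```

```text
time_s: 7.8
tcp_pos: [0.5193, 0.3358, 0.0126]
tool_rot: [-0.0, 0.118, 0.993, -0.0]
contact_force: [-0.0, -0.1, 0.2]
opening: 0.0618
grip_force: 0.0
tcp_pos: [0.521, 0.337, 0.0756]
contact_force: [0.2, -1.2, 0.7]
time_s: 8.55
tcp_pos: [0.4582, 0.3504, 0.072]
tool_rot: [-0.001, 0.116, 0.993, -0.001]
contact_force: [1.0, -0.1, -0.2]
opening: 0.014
grip_force: 0.0
delta tool cm [-1.47  0.01  5.4 ] spin -0.02
t 8.55 tcp [0.4582 0.3504 0.072 ] nest [-119.6    0.    72. ] F [ 1.  -0.1 -0.2] op 0.014 grip 0.0 tilt [-0.003 -0.001 -1.   ] q7 0.67
```

View pics/v3.png

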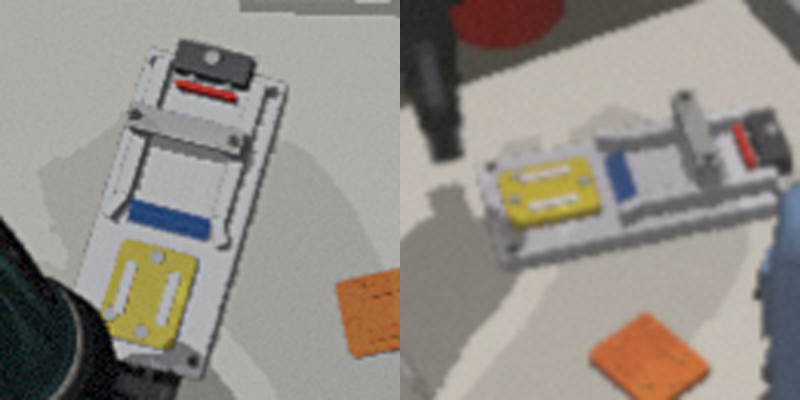

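The plate lies flat and square on the landing, released (top crop centre (150,293), lip at (169,219)). The fingers are behind it. Lower them to 4 mm above the landing.

```bash
python3 -m jog '[{"dx":0,"dy":0,"dz":2,"spin":0},{"dx":0,"dy":0,"dz":2,"spin":0},{"dx":0,"dy":0,"dz":1.2,"spin":0},{"dx":0,"dy":0,"dz":0,"spin":0},{"dx":0,"dy":0,"dz":0,"spin":0}]' 0 40
python3 go.py n -.098 0 .018
```

```text
time_s: 9.07
tcp_pos: [0.4614, 0.3491, 0.02]
tool_rot: [-0.0, 0.118, 0.993, -0.001]
contact_force: [0.5, 0.4, -0.0]
opening: 0.0002
grip_force: 0.0
delta tool cm [-1.81  0.06  0.2 ] spin -0.3
t 9.07 tcp [0.4614 0.3491 0.02  ] nest [-116.1   -0.5   20. ] F [ 0.5  0.4 -0. ] op 0.0002 grip 0.0 tilt [-0.001 -0.001 -1.   ] q7 0.67
```

```bash
python3 -m jog '[{"dx":-0.4,"dy":0.05,"dz":0.1,"spin":-0.3},{"dx":-0.4,"dy":0,"dz":0.1,"spin":0},{"dx":-0.4,"dy":0,"dz":0,"spin":0},{"dx":-0.3,"dy":0,"dz":0,"spin":0},{"dx":-0.3,"dy":0,"dz":0,"spin":0}]' >/dev/null; python3 go.py
python3 -m jog '[{"dx":-0.3,"dy":0,"dz":0,"spin":0},{"dx":-0.3,"dy":0,"dz":0,"spin":0},{"dx":-0.3,"dy":0,"dz":0,"spin":0},{"dx":-0.3,"dy":0,"dz":0,"spin":0},{"dx":-0.3,"dy":0,"dz":0,"spin":0}]' >/dev/null; python3 go.py n -.07 0 .018
```

```text
t 9.48 tcp [0.4795 0.3462 0.0193] nest [-97.8   0.8  19.3] F [0.  0.6 0.2] op -0.0002 grip 0.1 tilt [ 0.001  0.001 -1.   ] q7 0.7
delta tool cm [-1.36 -0.07  0.07] spin 0.08
t 9.9 tcp [0.4933 0.3427 0.0187] nest [-83.6   0.6  18.7] F [-1.   0.8 -0. ] op 0.0002 grip 0.2 tilt [-0. -0. -1.] q7 0.71
```

```bash
python3 -m jog '[{"dx":-0.25,"dy":-0.05,"dz":0.03,"spin":0},{"dx":-0.25,"dy":0,"dz":0,"spin":0},{"dx":-0.25,"dy":0,"dz":0,"spin":0},{"dx":-0.25,"dy":0,"dz":0,"spin":0},{"dx":-0.25,"dy":0,"dz":0,"spin":0}]' >/dev/null; python3 go.py
python3 -m jog '[{"dx":-0.25,"dy":0,"dz":0,"spin":0},{"dx":-0.25,"dy":0,"dz":0,"spin":0},{"dx":-0.25,"dy":0,"dz":0,"spin":0},{"dx":-0.25,"dy":0,"dz":0,"spin":0},{"dx":-0.25,"dy":0,"dz":0,"spin":0}]' >/dev/null; python3 go.py n -.03 0 .018
```

```text
t 10.32 tcp [0.5055 0.3393 0.0184] nest [-70.9   0.1  18.4] F [-0.1  0.4 -1. ] op -0.0 grip 0.1 tilt [ 0. -0. -1.] q7 0.72
delta tool cm [-2.84 -0.02  0.04] spin 0.07
t 10.73 tcp [0.5177 0.3365 0.0184] nest [-58.4   0.1  18.4] F [ 0.3  0.1 -0.7] op -0.0 grip 0.1 tilt [ 0. -0. -1.] q7 0.74
```

Run:
```python
from h import *
t=viewer.camera("top");s=viewer.camera("scene")
cv2.imwrite("pics/t4.png",t);cv2.imwrite("pics/s4.png",s)
o=np.hstack([cv2.resize(t[120:250,170:300],(400,400),interpolation=2),cv2.resize(s[115:215,240:340],(400,400),interpolation=2)])
cv2.imwrite("pics/v4.png",o)
```

```text
(no output)
```

View pics/v4.png

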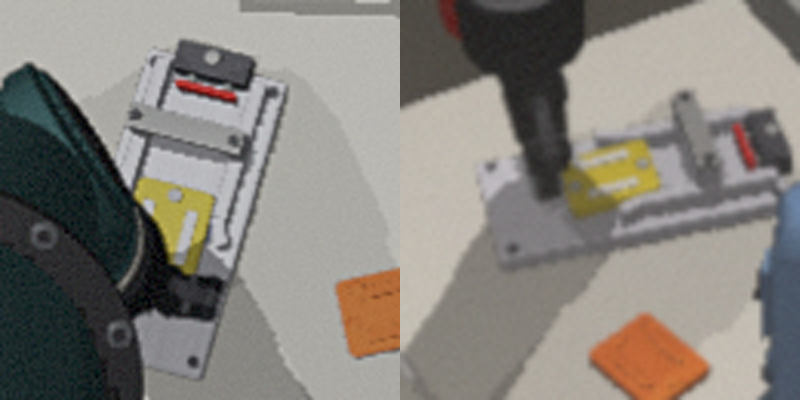

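The plate has gone over the lip between the walls (front edge at about (178,185) in the top crop) and is still square. I'll measure its front edge and go on.

```bash
python3 - <<'E'
import sys;sys.argv=['x']
from go import *
print(nest(at("top",(227.8,180.1),.026))*1000, nest(at("scene",(240+657/4,115+161/4),.026))*1000)
E
python3 -m jog '[{"dx":-0.25,"dy":0,"dz":0,"spin":0},{"dx":-0.25,"dy":0,"dz":0,"spin":0},{"dx":-0.25,"dy":0,"dz":0,"spin":0},{"dx":-0.25,"dy":0,"dz":0,"spin":0},{"dx":-0.2,"dy":0,"dz":0,"spin":0}]' >/dev/null; python3 go.py
python3 -m jog '[{"dx":-0.25,"dy":0,"dz":0,"spin":0},{"dx":-0.25,"dy":0,"dz":0,"spin":0},{"dx":-0.25,"dy":0,"dz":0,"spin":0},{"dx":-0.25,"dy":0,"dz":0,"spin":0},{"dx":-0.2,"dy":0,"dz":0,"spin":0}]' >/dev/null; python3 go.py n -.028 0 .018
```

```text
t 10.83 tcp [0.5181 0.3363 0.0185] nest [-57.9   0.1  18.5] F [-0.6  0.3 -0.2] op 0.0003 grip 0.0 tilt [ 0.001  0.    -1.   ] q7 0.74
[12.28123271 -2.10302063 26.        ] [276.37046625 -78.62554435  26.        ]
t 11.25 tcp [0.5295 0.3337 0.0184] nest [-46.3   0.2  18.4] F [-0.8  0.4 -0.5] op -0.0002 grip 0.1 tilt [ 0.  0. -1.] q7 0.75
delta tool cm [-0.64 -0.02  0.04] spin 0.07
t 11.67 tcp [0.5411 0.331  0.0184] nest [-34.4   0.2  18.4] F [-0.2  0.5  0.2] op -0.0004 grip 0.2 tilt [ 0.  0. -1.] q7 0.76
```

```bash
python3 -m jog '[{"dx":-0.2,"dy":0,"dz":0,"spin":0},{"dx":-0.2,"dy":0,"dz":0,"spin":0},{"dx":-0.2,"dy":0,"dz":0,"spin":0},{"dx":-0.2,"dy":0,"dz":0,"spin":0},{"dx":-0.15,"dy":0,"dz":-0.05,"spin":0}]' >/dev/null; python3 go.py
python3 -m jog '[{"dx":-0.15,"dy":0,"dz":-0.05,"spin":0},{"dx":-0.15,"dy":0,"dz":-0.05,"spin":0},{"dx":-0.15,"dy":0,"dz":-0.05,"spin":0},{"dx":-0.15,"dy":0,"dz":-0.05,"spin":0}]' >/dev/null; python3 go.py
```

```text
t 12.08 tcp [0.5495 0.329  0.0188] nest [-25.7   0.2  18.8] F [-1.8 -0.1  1.7] op 0.0001 grip 1.0 tilt [-0.001 -0.    -1.   ] q7 0.77
t 12.42 tcp [0.5567 0.3273 0.021 ] nest [-18.4   0.2  21. ] F [-0.  -0.8 -0.6] op -0.0003 grip 0.1 tilt [ 0.001  0.    -1.   ] q7 0.77
```

```bash
python3 -m jog '[{"dx":-0.15,"dy":0,"dz":-0.05,"spin":0},{"dx":-0.15,"dy":0,"dz":-0.05,"spin":0},{"dx":-0.15,"dy":0,"dz":0,"spin":0},{"dx":0,"dy":0,"dz":0,"spin":0}]' >/dev/null; python3 go.py
python3 -m jog '[{"dx":-0.15,"dy":0,"dz":0,"spin":0},{"dx":-0.15,"dy":0,"dz":0,"spin":0},{"dx":-0.1,"dy":0,"dz":0,"spin":0},{"dx":0,"dy":0,"dz":0,"spin":0}]' >/dev/null; python3 go.py
```

```text
t 12.75 tcp [0.5609 0.3263 0.022 ] nest [-14.    0.1  22. ] F [0.9 0.1 0.3] op -0.0001 grip 0.0 tilt [ 0.001  0.    -1.   ] q7 0.78
t 13.08 tcp [0.5645 0.3254 0.0219] nest [-10.3   0.2  21.9] F [-0.1  0.4 -1.5] op -0.0001 grip 0.0 tilt [ 0. -0. -1.] q7 0.78
```

Run:
```python
from h import *
t=viewer.camera("top");s=viewer.camera("scene")
cv2.imwrite("pics/t5.png",t);cv2.imwrite("pics/s5.png",s)
o=np.hstack([cv2.resize(t[120:220,185:285],(400,400),interpolation=2),cv2.resize(s[125:195,270:340],(400,400),interpolation=2)])
cv2.imwrite("pics/v5.png",o)
```

```text
(no output)
```

View pics/v5.png

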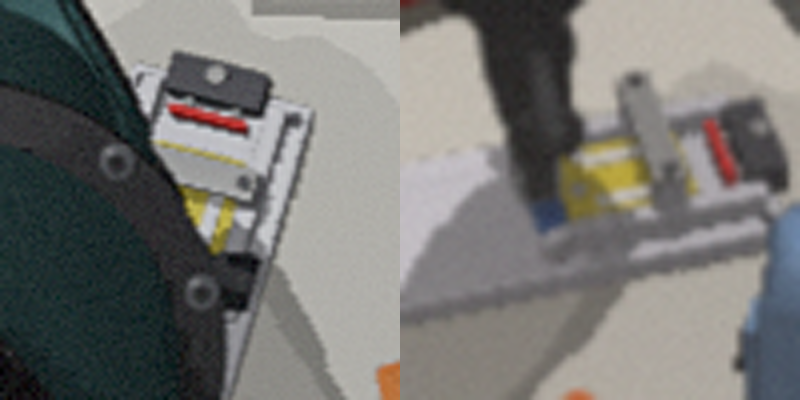

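The front edge has just emerged past the strap (top crop (200,155)), about 12 mm short of the red pad. I'll clear the lip, lower the tip to 2.5 mm above its top, and creep while reading the force along the nest's x.

```bash
echo 'print("Fx_nest",round(float(np.dot(s["contact_force"][:2],[np.cos(N[2]),np.sin(N[2])])),2))' >> go.py
python3 -m jog '[{"dx":-0.15,"dy":0,"dz":0,"spin":0},{"dx":-0.15,"dy":0,"dz":0,"spin":0},{"dx":-0.15,"dy":0,"dz":0,"spin":0},{"dx":0,"dy":0,"dz":0,"spin":0}]' >/dev/null; python3 go.py
python3 -m jog '[{"dx":0.1,"dy":0,"dz":0,"spin":0},{"dx":0,"dy":0,"dz":0.07,"spin":0},{"dx":0,"dy":0,"dz":0.07,"spin":0},{"dx":0,"dy":0,"dz":0,"spin":0}]' >/dev/null; python3 go.py
python3 -m jog '[{"dx":-0.1,"dy":0,"dz":0,"spin":0},{"dx":-0.1,"dy":0,"dz":0,"spin":0},{"dx":0,"dy":0,"dz":0,"spin":0}]' >/dev/null; python3 go.py
```

```text
t 13.52 tcp [0.569  0.3243 0.022 ] nest [-5.6  0.2 22. ] F [-0.3  0.4 -0. ] op 0.0001 grip 0.0 tilt [ 0.001  0.    -1.   ] q7 0.79
Fx_nest -0.39
t 13.85 tcp [0.5673 0.3248 0.0203] nest [-7.4  0.2 20.3] F [-0.4 -0.4 -1. ] op -0.0 grip 0.0 tilt [-0. -0. -1.] q7 0.78
Fx_nest -0.29
t 14.1 tcp [0.5698 0.3242 0.0205] nest [-4.9  0.2 20.5] F [-0.2 -0.1  0.9] op -0.0004 grip 0.0 tilt [ 0.  0. -1.] q7 0.79
Fx_nest -0.2
```

```bash
for k in 1; do
python3 -m jog '[{"dx":-0.05,"dy":0,"dz":0,"spin":0},{"dx":-0.05,"dy":0,"dz":0,"spin":0},{"dx":0,"dy":0,"dz":0,"spin":0}]' >/dev/null; python3 go.py
done
python3 -m jog '[{"dx":-0.05,"dy":0,"dz":0,"spin":0},{"dx":-0.05,"dy":0,"dz":0,"spin":0},{"dx":0,"dy":0,"dz":0,"spin":0}]' >/dev/null; python3 go.py
python3 -m jog '[{"dx":-0.05,"dy":0,"dz":0,"spin":0},{"dx":-0.05,"dy":0,"dz":0,"spin":0},{"dx":0,"dy":0,"dz":0,"spin":0}]' >/dev/null; python3 go.py
```

```text
t 14.35 tcp [0.5706 0.3241 0.0206] nest [-4.1  0.2 20.6] F [-0.5 -0.3  0.4] op -0.0001 grip 0.1 tilt [ 0.  0. -1.] q7 0.79
Fx_nest -0.43
t 14.6 tcp [0.5716 0.3239 0.0206] nest [-3.1  0.3 20.6] F [ 0.1 -0.3  0.1] op -0.0003 grip 0.1 tilt [ 0.  0. -1.] q7 0.79
Fx_nest 0.15
t 14.85 tcp [0.5726 0.3236 0.0205] nest [-2.   0.2 20.5] F [-0.4 -0.5 -0.1] op 0.0001 grip 0.1 tilt [ 0. -0. -1.] q7 0.79
Fx_nest -0.27
```

```bash
python3 -m jog '[{"dx":-0.05,"dy":0,"dz":0,"spin":0},{"dx":-0.05,"dy":0,"dz":0,"spin":0},{"dx":0,"dy":0,"dz":0,"spin":0}]' >/dev/null; python3 go.py
python3 -m jog '[{"dx":-0.05,"dy":0,"dz":0,"spin":0},{"dx":-0.05,"dy":0,"dz":0,"spin":0},{"dx":0,"dy":0,"dz":0,"spin":0}]' >/dev/null; python3 go.py
```

```text
t 15.1 tcp [0.5736 0.3234 0.0205] nest [-1.   0.2 20.5] F [-0.   0.2  0.2] op -0.0002 grip 0.1 tilt [ 0.  0. -1.] q7 0.79
Fx_nest -0.09
t 15.35 tcp [0.5746 0.3231 0.0205] nest [-0.   0.3 20.5] F [-0.2 -0.2 -0. ] op 0.0001 grip 0.1 tilt [ 0.  0. -1.] q7 0.79
Fx_nest -0.16
```

```bash
python3 -m jog '[{"dx":-0.05,"dy":0,"dz":0,"spin":0},{"dx":-0.05,"dy":0,"dz":0,"spin":0},{"dx":0,"dy":0,"dz":0,"spin":0}]' >/dev/null; python3 go.py
python3 -m jog '[{"dx":-0.05,"dy":0,"dz":0,"spin":0},{"dx":-0.05,"dy":0,"dz":0,"spin":0},{"dx":0,"dy":0,"dz":0,"spin":0}]' >/dev/null; python3 go.py
```

```text
t 15.6 tcp [0.5755 0.3229 0.0205] nest [ 1.   0.3 20.5] F [-1.3  0.4  0.9] op 0.0001 grip 0.1 tilt [ 0.  0. -1.] q7 0.79
Fx_nest -1.35
t 15.85 tcp [0.5765 0.3227 0.0205] nest [ 2.   0.2 20.5] F [-0.3 -0.6  0.3] op -0.0002 grip 0.1 tilt [ 0.  0. -1.] q7 0.79
Fx_nest -0.18
```

```bash
python3 -m jog '[{"dx":-0.05,"dy":0,"dz":0,"spin":0},{"dx":-0.05,"dy":0,"dz":0,"spin":0},{"dx":0,"dy":0,"dz":0,"spin":0}]' >/dev/null; python3 go.py
python3 -m jog '[{"dx":-0.05,"dy":0,"dz":0,"spin":0},{"dx":-0.05,"dy":0,"dz":0,"spin":0},{"dx":0,"dy":0,"dz":0,"spin":0}]' >/dev/null; python3 go.py
```

```text
t 16.1 tcp [0.5774 0.3224 0.0205] nest [ 3.   0.2 20.5] F [ 0.1  0.1 -0.3] op -0.0001 grip 0.1 tilt [ 0. -0. -1.] q7 0.79
Fx_nest 0.11
t 16.35 tcp [0.5783 0.3222 0.0205] nest [ 3.9  0.2 20.5] F [-0.8  0.1  1. ] op -0.0 grip 0.1 tilt [ 0. -0. -1.] q7 0.8
Fx_nest -0.8
```

```bash
python3 -m jog '[{"dx":-0.05,"dy":0,"dz":0,"spin":0},{"dx":-0.05,"dy":0,"dz":0,"spin":0},{"dx":0,"dy":0,"dz":0,"spin":0}]' >/dev/null; python3 go.py
python3 -m jog '[{"dx":-0.05,"dy":0,"dz":0,"spin":0},{"dx":0,"dy":0,"dz":0,"spin":0}]' >/dev/null; python3 go.py
```

```text
t 16.6 tcp [0.5787 0.3222 0.0204] nest [ 4.2  0.2 20.4] F [0.2 0.8 0.9] op -0.0002 grip 0.8 tilt [-0.001 -0.    -1.   ] q7 0.8
Fx_nest 0.02
t 16.77 tcp [0.5789 0.3221 0.0204] nest [ 4.5  0.3 20.4] F [-2.6  0.8  0.7] op -0.0001 grip 1.3 tilt [-0.001 -0.    -1.   ] q7 0.8
Fx_nest -2.75
```

Contact felt: the TCP lags and Fx is rising, with the pad's rest face at TCP x of about 4 mm. Continue in small steps.

```bash
python3 -m jog '[{"dx":-0.05,"dy":0,"dz":0,"spin":0},{"dx":0,"dy":0,"dz":0,"spin":0}]' >/dev/null; python3 go.py
python3 -m jog '[{"dx":-0.05,"dy":0,"dz":0,"spin":0},{"dx":0,"dy":0,"dz":0,"spin":0},{"dx":0,"dy":0,"dz":0,"spin":0}]' >/dev/null; python3 go.py
python3 -m jog '[{"dx":0,"dy":0,"dz":0,"spin":0}]' >/dev/null; python3 go.py
```

```text
t 16.93 tcp [0.5792 0.322  0.0204] nest [ 4.7  0.2 20.4] F [-3.5  0.8  1.9] op -0.0 grip 1.9 tilt [-0.002 -0.    -1.   ] q7 0.8
Fx_nest -3.54
t 17.18 tcp [0.5795 0.3219 0.0204] nest [ 5.1  0.2 20.4] F [-4.6  1.8  2.1] op -0.0003 grip 2.6 tilt [-0.002 -0.    -1.   ] q7 0.8
Fx_nest -4.93
t 17.27 tcp [0.5796 0.3219 0.0203] nest [ 5.2  0.2 20.3] F [-5.5  1.5  1.9] op -0.0002 grip 2.7 tilt [-0.002 -0.    -1.   ] q7 0.8
Fx_nest -5.65
```

```bash
python3 -m jog '[{"dx":-0.05,"dy":0,"dz":0,"spin":0},{"dx":0,"dy":0,"dz":0,"spin":0},{"dx":0,"dy":0,"dz":0,"spin":0}]' >/dev/null; python3 go.py
python3 -m jog '[{"dx":-0.04,"dy":0,"dz":0,"spin":0},{"dx":0,"dy":0,"dz":0,"spin":0},{"dx":0,"dy":0,"dz":0,"spin":0}]' >/dev/null; python3 go.py
python3 -m jog '[{"dx":0,"dy":0,"dz":0,"spin":0}]' >/dev/null; python3 go.py
```

```text
t 17.52 tcp [0.5797 0.3219 0.0203] nest [ 5.3  0.2 20.3] F [-6.1  1.2  2.9] op -0.0002 grip 2.9 tilt [-0.002 -0.    -1.   ] q7 0.8
Fx_nest -6.25
t 17.77 tcp [0.5798 0.3219 0.0203] nest [ 5.4  0.2 20.3] F [-6.3  0.7  3.2] op 0.0002 grip 3.3 tilt [-0.003 -0.    -1.   ] q7 0.8
Fx_nest -6.26
t 17.85 tcp [0.5797 0.3219 0.0203] nest [ 5.3  0.2 20.3] F [-4.7  1.4  2.6] op -0.0001 grip 3.2 tilt [-0.003 -0.    -1.   ] q7 0.8
Fx_nest -4.86
```

```bash
python3 -m jog '[{"dx":-0.05,"dy":0,"dz":0,"spin":0},{"dx":0,"dy":0,"dz":0,"spin":0},{"dx":0,"dy":0,"dz":0,"spin":0}]' >/dev/null; python3 go.py
python3 -m jog '[{"dx":-0.05,"dy":0,"dz":0,"spin":0},{"dx":0,"dy":0,"dz":0,"spin":0},{"dx":0,"dy":0,"dz":0,"spin":0}]' >/dev/null; python3 go.py
python3 -m jog '[{"dx":0,"dy":0,"dz":0,"spin":0}]' >/dev/null; python3 go.py
```

```text
t 18.1 tcp [0.5799 0.3218 0.0203] nest [ 5.5  0.2 20.3] F [-6.8  1.4  4. ] op 0.0002 grip 3.6 tilt [-0.004 -0.    -1.   ] q7 0.8
Fx_nest -6.99
t 18.35 tcp [0.58   0.3218 0.0203] nest [ 5.6  0.2 20.3] F [-7.4  2.6  3.9] op 0.0002 grip 3.9 tilt [-0.004 -0.    -1.   ] q7 0.8
Fx_nest -7.84
t 18.43 tcp [0.5799 0.3219 0.0203] nest [ 5.5  0.3 20.3] F [-7.6  1.7  4.8] op 0.0002 grip 3.9 tilt [-0.004 -0.    -1.   ] q7 0.8
Fx_nest -7.81
```

About 8 N. Hold for 0.7 s, then back off gently and lift.

```bash
python3 -m jog '[{"dx":0,"dy":0,"dz":0,"spin":0},{"dx":0,"dy":0,"dz":0,"spin":0},{"dx":0,"dy":0,"dz":0,"spin":0},{"dx":0,"dy":0,"dz":0,"spin":0}]' >/dev/null; python3 go.py
python3 -m jog '[{"dx":0,"dy":0,"dz":0,"spin":0},{"dx":0,"dy":0,"dz":0,"spin":0},{"dx":0,"dy":0,"dz":0,"spin":0},{"dx":0,"dy":0,"dz":0,"spin":0}]' >/dev/null; python3 go.py
python3 -m jog '[{"dx":0.1,"dy":0,"dz":0,"spin":0},{"dx":0.1,"dy":0,"dz":0,"spin":0},{"dx":0.15,"dy":0,"dz":0,"spin":0},{"dx":0.2,"dy":0,"dz":0,"spin":0},{"dx":0.3,"dy":0,"dz":0,"spin":0}]' >/dev/null; python3 go.py
python3 -m jog '[{"dx":0.5,"dy":0,"dz":-0.2,"spin":0},{"dx":0.5,"dy":0,"dz":-0.5,"spin":0},{"dx":1,"dy":0,"dz":-1,"spin":0},{"dx":1.5,"dy":0,"dz":-2,"spin":0},{"dx":2,"dy":0,"dz":-3,"spin":0}]' >/dev/null
python3 -m jog '[{"dx":3,"dy":0,"dz":-2,"spin":0},{"dx":3,"dy":0,"dz":-2,"spin":0},{"dx":3,"dy":0,"dz":-1,"spin":0},{"dx":0,"dy":0,"dz":0,"spin":0}]' >/dev/null; python3 go.py
python3 - <<'E'
from h import *
t=viewer.camera("top");s=viewer.camera("scene")
o=np.hstack([cv2.resize(t[120:220,185:285],(400,400),interpolation=2),cv2.resize(s[125:195,270:340],(400,400),interpolation=2)])
cv2.imwrite("pics/v6.png",o)
E
```

```text
t 18.77 tcp [0.58   0.3218 0.0203] nest [ 5.6  0.2 20.3] F [-7.3  1.5  3.2] op -0.0002 grip 3.9 tilt [-0.004 -0.    -1.   ] q7 0.8
Fx_nest -7.43
t 19.1 tcp [0.5799 0.3219 0.0203] nest [ 5.5  0.2 20.3] F [-7.4  1.4  4.7] op -0.0003 grip 3.9 tilt [-0.004 -0.    -1.   ] q7 0.8
Fx_nest -7.56
t 19.52 tcp [0.5767 0.3226 0.0208] nest [ 2.2  0.2 20.8] F [ 0.7 -0.2  1. ] op -0.0 grip 0.0 tilt [ 0.004  0.    -1.   ] q7 0.79
Fx_nest 0.72
t 20.27 tcp [0.4264 0.3596 0.1404] nest [-152.6    1.6  140.4] F [-0.8 -0.3  0. ] op -0.0 grip 0.0 tilt [-0.002  0.003 -1.   ] q7 0.62
Fx_nest -0.75
```

View pics/v6.png

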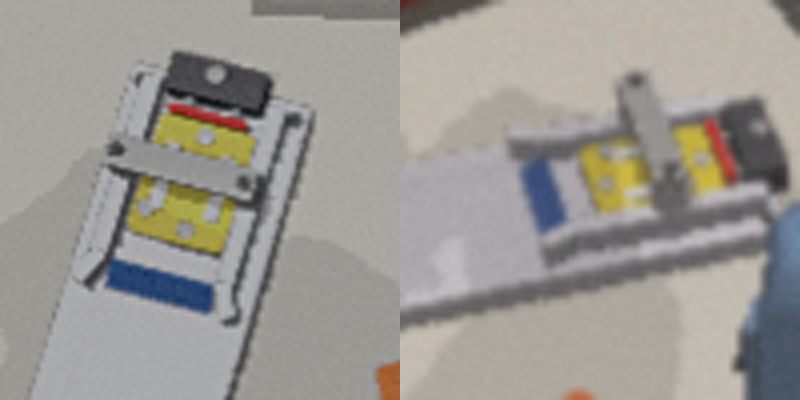

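The plate lies flat in the pocket behind the lip (top crop rear edge (178,240)) and against the resting pad, and the arm is clear. Hand in.

```bash
python3 -m jog '[{"dx":0,"dy":0,"dz":0,"spin":0},{"dx":0,"dy":0,"dz":0,"spin":0},{"dx":0,"dy":0,"dz":0,"spin":0}]' >/dev/null; python3 -c "
from station import order;print(order.sign_off())"
```

```text
the job is handed in; nothing more can be done
None
```

The plate is in the nest pocket: I pressed it against the end stop with about 7.5 N for 0.7 s (roughly 1.5–2 mm of pad travel, judged by force and position), let go, saw it lying flat, and handed the job in after about 20 s; no verdict came back.

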